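# Slide the kinematic stage plate home onto its three balls

## Robot

A 7-joint arm with a two-finger parallel gripper is mounted at the origin on the work surface; the furniture and walls round the work are solid. World frame = base frame: x ahead of the robot, y to its left, z up, the work surface at z = 0. Lengths are in m, angles in rad, forces in N, time in s.
With the tool pointing down it reaches from about 0.4 to 0.875 m from the base axis. Payload 19.3 kg.
Tool frame: the origin (TCP) lies between the finger pads; the fingertips stand 11 mm ahead of it and the grasp point (between the pads) lies 8 mm behind it; z points along the fingers, y is the line along which they close (so a half turn about z gives the same grasp; the last joint's range is limited). The gripper opens to 85 mm and grips with 20 to 120 N. Pads are 22 mm wide; open, the fingers measure 114 mm over their backs; the gripper's body (76 mm by 85 mm) begins 54 mm behind the grasp point. The pads swing forward as they close: fully open they stand 13 mm farther back than shut.
Start: joints at [1.155, 0.521, -0.036, 1.599, 0.021, 1.021, -0.113], TCP at [0.212, -0.588, 0.242] pointing down, gripper open.
Joint ranges: [-2.91, 2.91], [-0.3, 2.13], [-1.5, 1.42], [0.17, 2.43], [-1.26, 4.41], [0.16, 1.93], [-2.52, 2.52]. Speed limits (rad/s): [1.89, 1.89, 2.39, 2.39, 3.01, 3.01, 3.01].

## Interface

Orientations are given as [roll, pitch, yaw] about the fixed x, y, z axes, in that order (R = Rz(yaw) Ry(pitch) Rx(roll)).
In Python, from bench import ctrl, snapshot, calibration, order, trace gives the robot as it stands.
- The arm moves only by the shell command python3 -m pendant 'ROWS' [FORCE]. ROWS is JSON, a list of rows, each an object of numbers: "jaw": the finger opening in cm, from 0 to 8.54; "tx", "ty", "tz": the shift along the world's x, y, z in cm; "roll": the turn about the world's z in rad. A call has 1 to 10 rows; each row shifts and turns the commanded pose from where the row before left it; what a row does not reach is not made up. A row lasts 1/10 s, in which the tool goes at most 50 mm and 8.59 degrees, less where a joint would pass 70% of its speed; a pose out of reach is approached as far as the arm can. A call is refused whole if a number of a shift passes 5 or a number of a turn 0.15, either way. A call with a gripper value outside its range is refused whole. The fingers move at their own pace and stop on an object; FORCE is the grip in N (left out, the last holds). Time passes only in rows, so rows that do not move let the fingers close. It gives the time, the measured TCP pose, the force, the opening and the grip force at its end, in the units of the state.
- ctrl.state(): the state, without advancing time (a new reading comes with each control period).
- snapshot(name): name is "side" or "top"; returns the picture (420x560x3 uint8, red, green, blue); there is no depth.
- calibration(name): a dict with "K" (3x3 intrinsics, pixels), "rvec" (rotation vector, rad) and "tvec" (3), from world to camera coordinates, as OpenCV has them. Camera axes: x right, y down, z forward; pixel columns grow to the right and rows downward; lengths in m; the calibration is good to about 2 mm. A picture is of the moment at which its call begins. calibration takes no time and is no camera call.
- order.job_done(): hands the job in; it is judged then, once.
Trained networks look in the newest picture that a camera, given by its name, has taken for a name from the list of things; names that differ only in an ending like _2 or _b are one class to them, and where a whole thing is asked for, a point or a joint stands for the part that bears it (a point fixed in the world has none). Each returns a list of dicts, best first, with "confidence" (0 to 1); they miss things now and then, are a little off and sometimes report something else, mostly with a low value. They report only what shows in the picture. A call takes as long as a camera call.
- trace(thing, camera): "pixels" (420x560 bool, what is visible of it) and "point" ([column, row] in pixels, amid what is visible of it).
The state is a dict: "t": time; "qpos": joint angles; "dq": joint speeds; "tau": joint torques, N m; "tool_pos": TCP position; "ee_rot": TCP orientation; "contact_force": force on the tool from outside, world axes, zero at the start; "wrist_torque": the same for the moment, N m; "opening": finger opening in m; "finger_force": force on a finger pad.
Only numpy, scipy, OpenCV 4.12 (cv2) and the standard library are available. Lean on these libraries where they do the work, as an engineer would, in place of code of your own. Each camera call takes 0.05 s, during which the arm holds its last target. There are 200 camera calls.

## Task

The aluminium stage plate on the dark steel kinematic base has slipped off its seats and rides on top of the three steel balls beneath it. Push it gently by its edges, first along its slots away from its overhanging side and then sideways as needed, feeling for the seats, until it drops fully home with all three balls in their seats and the springs holding it down flat; then let go. Touch it slowly, never knock, push or press it with more than 60 N, and leave the other things where they are.

Things in the scene. Friction and masses are not known exactly. Their poses are not given: they have to be found in the camera images.
- locator_base: Dark steel base slab 150x150 mm, fixed, top 14 mm above the worktop. Origin at the centre of its underside, z up; +x is the way the plate must first be pushed. A carrier with three steel balls is bolted on it under the plate, shifted by an unknown -10 to +10 mm along base x and -5.5 to +5.5 mm along base y; home is the plate's origin over the carrier's centre, with the base's yaw.
- post_left (a point): Centre, 14 mm up, of one of two fixed posts, 8 mm across, at base x = -9, y = +30 mm (the other at y = -30). They pass up through the plate's slots and end in dark spring cups 21 mm across, 67 to 84 mm above the worktop. Under each cup a spring presses a washer, 40 mm across, 3 mm thick, on the plate with 7 to 8 N.
- stage_plate: Aluminium plate 144 mm (its x) by 160 mm (y), 13 mm thick, 0.3 to 0.65 kg, with two slots 55x22 mm along x round the posts (7 mm of play sideways); too wide to grip. Origin at the centre of its underside, x nearly along base +x. It starts 22 to 27 mm from the base's centre towards base -x, level on the balls, underside 36 mm above the worktop; home: about 32 mm.
- push_mid (a point): Middle of the plate's trailing edge face (plate x = -72 mm, y = 0), half-way up; push here towards base +x. Free space beside and below. The plate slides with 4 to 10 N. The push falls off as seats b and c find their balls and the springs draw the plate down and on; pushed on harder (about 12 N or more) it climbs out again. A finger on the edge can hold it up a little: draw back.
- side_a (a point): Point on the plate's +y edge face (plate x = -32, y = +80 mm), half-way up, in line with seats a and b. With b and c home but a still high, push here towards base -y, or at side_b towards +y (which of the two is not known), to slide the plate along groove b until seat a drops in. 12 to 14 N is enough; harder can shove it out of its seats.
- side_b (a point): The same on the plate's -y edge face (plate x = -32, y = -80 mm), half-way up; push here towards base +y. If b stays high while a is home, the plate is turned: push the trailing edge beside b towards base +x if b lags behind a, else the leading edge (plate x = +72 mm) towards base -x, with up to 15 N.
- seat_a (a point): Point on the plate's top face above seat a (plate x = -32, y = +60 mm, z = 13 mm). 48.5 to 49 mm above the worktop while that seat rides on its ball, 44 to 45 mm once it has dropped home. A square pit in the underside, 18x18 mm: it drops only when the plate is right along x and y. A light press (6 to 10 N) down here helps a seat that stays a little high.
- seat_b (a point): Point on the plate's top face above seat b (plate x = -32, y = -60 mm, z = 13 mm). 48.5 to 49 mm above the worktop while that seat rides on its ball, 44 to 45 mm once it has dropped home. A groove along plate y, 18 mm wide, 32 mm long: it drops when the plate is right along x. A light press (6 to 10 N) down here helps a seat that stays a little high.
- seat_c (a point): Point on the plate's top face above seat c (plate x = +30, y = +0 mm, z = 13 mm). 48.5 to 49 mm above the worktop while that seat rides on its ball, 44 to 45 mm once it has dropped home. A flat-roofed pocket, 21 mm along x, 32 mm along y. A light press (6 to 10 N) down here helps a seat that stays a little high.
- timer: white laboratory timer lying flat, 66x62x17 mm; bystander, origin at its underside
- tape_roll: roll of tape lying flat, 98 mm across, 25 mm high; bystander, origin at its underside
- dropper: amber dropper bottle, standing, 36 mm across, 106 mm high; bystander, origin at its underside
- vial: sample vial with screw cap, standing, 21 mm across, 48 mm high; bystander, origin at its underside

How it is judged:
By the outcome, as a careful person would: the job done as asked, in the order asked, and still so for the second after the job is handed in, with the robot touching nothing.
It also fails if it takes over 72 s, if anything falls off the work surface, if the arm or the gripper's body presses on something with over 40 N, if the wrist force passes 120 N, or if a joint passes its speed limit or range.

## Working session

There is one attempt and no reset: what is moved stays moved. The work goes in short steps, Python scripts to look and compute and a shell command to move; the robot and the scene stay as the last step left them, time stands still between calls to the robot, and variables do not carry over. Pictures are saved under pics/ and viewed, at most 10 in all, crops included, and the job is handed in when it is done.

```bash
ls; mkdir -p pics; cat > h.py <<'E'
import numpy as np, cv2
from bench import ctrl, snapshot, calibration, order, trace
def cam(n):
    c=calibration(n); K=np.array(c["K"],float); R=cv2.Rodrigues(np.array(c["rvec"],float))[0]; t=np.array(c["tvec"],float).ravel(); return K,R,t
def onz(n,uv,z):
    K,R,t=cam(n); d=R.T@np.linalg.solve(K,[uv[0],uv[1],1.]); o=-R.T@t; return o+d*(z-o[2])/d[2]
def proj(n,P):
    K,R,t=cam(n); p=(R@np.atleast_2d(P).T).T+t; q=(K@p.T).T; return q[:,:2]/q[:,2:]
def st():
    s=ctrl.state(); print(s["t"],np.round(s["tool_pos"],4),np.round(s["ee_rot"],3),np.round(s["contact_force"],1),s["opening"])
E
python3 - <<'E'
from h import *
st()
for n in("top","side"):
    im=snapshot(n); cv2.imwrite(f"pics/{n}0.png",im[:,:,::-1])
    K,R,t=cam(n); print(n,-R.T@t,K[0,0])
    for th in("stage_plate","locator_base","timer","tape_roll","dropper","vial"):
        r=trace(th,n)
        if r: print(th,round(r[0]["confidence"],2),r[0]["point"],r[0]["pixels"].sum(),onz(n,r[0]["point"],.049 if th=="stage_plate" else .014).round(3)); np.save(f"pics/{n}_{th}.npy",r[0]["pixels"])
E
```

```text
pics
0.0 [ 0.2117 -0.5877  0.2418] [-3.141  0.     0.346] [0.5 0.8 0.5] 0.08543510060724896
top [ 0.37894127 -0.05614526  1.1953995 ] 435.0336525080316
stage_plate 0.63 [265.9, 189.6] 2774 [ 0.547 -0.041  0.049]
locator_base 0.68 [270.9, 221.5] 741 [ 0.465 -0.053  0.014]
timer 0.82 [360.7, 262.8] 595 [ 0.349 -0.295  0.014]
tape_roll 0.65 [148.4, 249.2] 592 [0.395 0.278 0.014]
dropper 0.6 [391.5, 211.0] 183 [ 0.488 -0.384  0.014]
vial 0.62 [392.0, 235.4] 78 [ 0.421 -0.383  0.014]
side [1.10520658 0.60222338 0.65288724] 480.53471405855043
stage_plate 0.75 [263.1, 251.5] 2724 [ 0.568 -0.029  0.049]
locator_base 0.79 [280.4, 245.4] 745 [ 0.492 -0.056  0.014]
timer 0.33 [200.4, 187.1] 258 [ 0.465 -0.412  0.014]
tape_roll 0.96 [426.5, 280.2] 1290 [0.354 0.241 0.014]
dropper 0.82 [199.6, 186.0] 304 [ 0.463 -0.419  0.014]
vial 0.65 [219.2, 181.5] 120 [ 0.406 -0.404  0.014]
```

```bash
python3 - <<'E'
import cv2,numpy as np
a=cv2.imread("pics/top0.png")[130:300,110:430]; b=cv2.imread("pics/side0.png")[150:350,150:470]
a=cv2.resize(a,None,fx=1.75,fy=1.75,interpolation=2); b=cv2.resize(b,None,fx=1.45,fy=1.45,interpolation=2)
w=max(a.shape[1],b.shape[1]); p=lambda x:cv2.copyMakeBorder(x,0,0,0,w-x.shape[1],0)
cv2.imwrite("pics/v1.png",np.vstack([p(a),p(b)]))
E
```

```text
(no output)
```

View pics/v1.png

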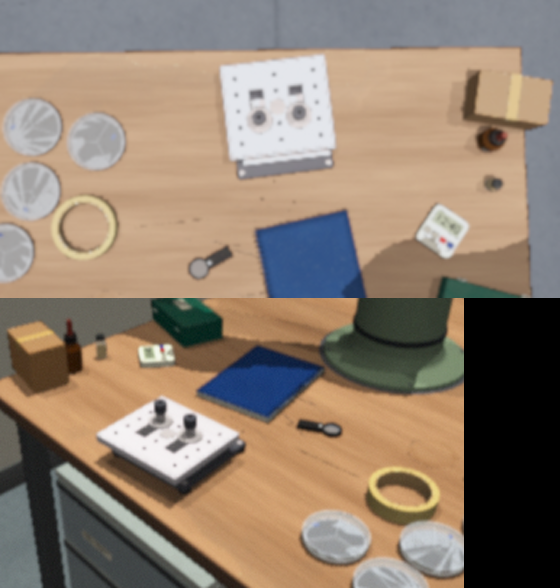

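```bash
cat > fit.py <<'E'
from h import *
from scipy.optimize import minimize
def box(p,sx,sy,z0,z1):
    x,y,a=p; c,s=np.cos(a),np.sin(a); 
    return np.array([[x+c*i*sx/2-s*j*sy/2,y+s*i*sx/2+c*j*sy/2,z] for i in(-1,1) for j in(-1,1) for z in(z0,z1)])
def sil(n,B,S=8):
    q=proj(n,B); h=cv2.convexHull((q*S).astype(np.float32)); m=np.zeros((420*S//2,560*S//2),np.uint8)
    cv2.fillConvexPoly(m,np.round(h/2*1+S/4-.5).astype(int),255); return cv2.resize(m,(560,420),interpolation=cv2.INTER_AREA)/255.
def fit(masks,p0,sx,sy,z0,z1,occ=None):
    def f(p):
        e=0
        for n,m in masks.items():
            s=sil(n,box(p,sx,sy,z0,z1))
            if occ is not None: s=s*(1-sil(n,occ))
            e+=np.abs(s-m).sum()
        return e
    best=None
    for k in range(2):
        p=p0 if best is None else best.x
        sim=np.array([p]+[np.array(p)+d for d in([.006,0,0],[0,.006,0],[0,0,.05])])
        best=minimize(f,p,method="Nelder-Mead",options=dict(initial_simplex=sim,xatol=1e-4,fatol=.5))
    return best.x,best.fun
E
python3 - <<'E'
from fit import *
L=lambda n,t: cv2.morphologyEx(np.load(f"pics/{n}_{t}.npy").astype(np.uint8),cv2.MORPH_CLOSE,np.ones((9,9)),borderValue=0) if t=="stage_plate" else np.load(f"pics/{n}_{t}.npy").astype(float)
for ns in(["top"],["side"],["top","side"]):
    P,e=fit({n:L(n,"stage_plate") for n in ns},[.547,-.041,np.pi+.1],.144,.16,.036,.049); print(ns,"plate",P.round(4),e)
    B,e=fit({n:L(n,"locator_base") for n in ns},[.523,-.044,np.pi+.1],.15,.15,0,.014,box(P,.144,.16,.036,.049)); print("base",B.round(4),e)
for n in("top","side"):
    r=trace("post_left",n); print(n,[(d["confidence"],d["point"],d["pixels"].sum()) for d in r[:3]])
im=cv2.imread("pics/top0.png",0)
c=im[170:215,235:305]; 
nb,lab,s,cen=cv2.connectedComponentsWithStats((c<80).astype(np.uint8))
for k in range(1,nb):
    if s[k,4]>8: print(s[k],cen[k]+[235,170],onz("top",cen[k]+[235,170],.084).round(4))
# timer etc, table edge
print("edge",onz("top",[270,157.5],0))
E
python3 - <<'E'
import cv2
cv2.imwrite("pics/v2.png",cv2.resize(cv2.imread("pics/top0.png")[155:240,220:320],None,fx=6,fy=6,interpolation=2))
E
```

```text
['top'] plate [ 0.5431 -0.0468  3.2473] 413.2156862745097
base [ 0.5201 -0.0514  3.2317] 557.2693579392542
['side'] plate [ 0.5443 -0.0477  3.2449] 478.9215686274509
base [ 0.5093 -0.0585  3.2332] 563.5589388696656
['top', 'side'] plate [ 0.5437 -0.0471  3.2416] 904.7411764705881
base [ 0.5179 -0.0563  3.1969] 1312.446705113418
top [(0.88, [269.7, 219.5], np.int64(810))]
side [(0.64, [278.0, 244.0], np.int64(935))]
edge [ 0.64467413 -0.0534881   0.        ]
```

View pics/v2.png

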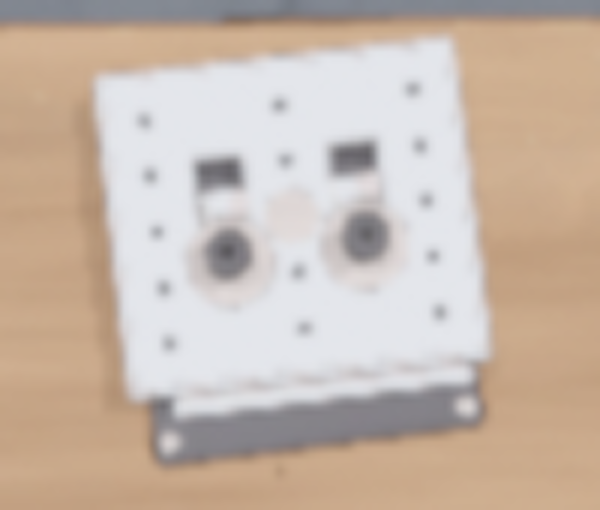

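The picture shows the plate (crop corners (96,76), (452,40), (490,358), (130,400)). The base strip shows towards the robot, so base +x points to the robot. The cups are at (228,252) and (366,236).

```bash
python3 - <<'E'
from h import *
px=lambda p:(np.array(p)+.5)/6-.5+[220,155]
C=np.array([onz("top",px(p),.049)[:2] for p in[(96,76),(452,40),(490,358),(130,400)]]); print("corners",C.round(4))
print("ctr",C.mean(0).round(4)); far=C[0]-C[1]; near=C[3]-C[2]; l=C[0]-C[3]; r=C[1]-C[2]
for v in(far,near): print(np.linalg.norm(v).round(4),"yaw",np.arctan2(v[1],v[0])-np.pi/2)
for v in(l,r): print(np.linalg.norm(v).round(4),"yaw",np.arctan2(v[1],v[0]))
cl,cr=[onz("top",px(p),.084)[:2] for p in[(228,252),(366,236)]]; v=cl-cr; print("cups",cl,cr,np.linalg.norm(v),np.arctan2(v[1],v[0])-np.pi/2)
bl,br=[onz("top",px(p),.012)[:2] for p in[(156,464),(482,427)]]; v=bl-br; a=np.arctan2(v[1],v[0])-np.pi/2; print("base near",bl,br,np.linalg.norm(v),a)
u=np.array([np.cos(a),np.sin(a)]); print("base ctr from cups",(cl+cr)/2-u*.009,"from edge",(bl+br)/2+u*.075)
s=ctrl.state(); print(s["t"])
E
```

```text
corners [[ 0.6087  0.0386]
 [ 0.6227 -0.1201]
 [ 0.48   -0.1339]
 [ 0.464   0.0249]]
ctr [ 0.5439 -0.0476]
0.1593 yaw 0.08804077855590986
0.1596 yaw 0.1002776608256013
0.1453 yaw 0.09413208953490296
0.1433 yaw 0.09674800021145044
cups [ 0.52437006 -0.0201478 ] [ 0.53037545 -0.0794339 ] 0.0595894913656361 0.10095066674455633
base near [0.43753395 0.01605333] [ 0.45187096 -0.13211642] 0.1488617573855354 0.09646038767582943
base ctr from cups [ 0.51841459 -0.05065765] from edge [ 0.5193538  -0.05080823]
0.8
```

```bash
python3 -m pendant '[{"jaw":0,"tx":2.1,"ty":2.75,"roll":-0.0125},{"tx":2.1,"ty":2.75,"roll":-0.0125},{"tx":2.1,"ty":2.75,"roll":-0.0125},{"tx":2.1,"ty":2.75,"roll":-0.0125},{"tx":2.1,"ty":2.75,"roll":-0.0125},{"tx":2.1,"ty":2.75,"roll":-0.0125},{"tx":2.1,"ty":2.75,"roll":-0.0125},{"tx":2.1,"ty":2.75,"roll":-0.0125},{"tx":2.1,"ty":2.75,"roll":-0.0125},{"tx":2.1,"ty":2.75,"roll":-0.0125}]'
python3 -m pendant '[{"tx":2.1,"ty":2.75,"roll":-0.0125},{"tx":2.1,"ty":2.75,"roll":-0.0125},{"tx":2.1,"ty":2.75,"roll":-0.0125},{"tx":2.1,"ty":2.75,"roll":-0.0125},{"tx":2.1,"ty":2.75,"roll":-0.0125},{"tx":2.1,"ty":2.75,"roll":-0.0125},{"tx":2.1,"ty":2.75,"roll":-0.0125},{"tx":2.1,"ty":2.75,"roll":-0.0125},{"tx":2.1,"ty":2.75,"roll":-0.0125},{"tx":2.1,"ty":2.75,"roll":-0.0125}]'
python3 -m pendant '[{},{},{}]'
```

```text
validation failed for argument at $[0]...
validation failed for argument at $[0]...
validation failed for argument at $[0]...
```

```bash
python3 -m pendant '[{"jaw":0,"tx":2.1,"ty":2.75,"tz":0,"roll":-0.0125}]'
```

```text
t: 0.9
tool_pos: [0.23, -0.5626, 0.242]
ee_rot: [3.141, 0.002, 0.328]
contact_force: [0.8, 0.2, -0.7]
opening: 0.0734
finger_force: 0.0
```

```bash
python3 -m pendant '[{"jaw":0,"tx":2.1,"ty":2.75,"tz":0,"roll":-0.0125},{"jaw":0,"tx":2.1,"ty":2.75,"tz":0,"roll":-0.0125},{"jaw":0,"tx":2.1,"ty":2.75,"tz":0,"roll":-0.0125},{"jaw":0,"tx":2.1,"ty":2.75,"tz":0,"roll":-0.0125},{"jaw":0,"tx":2.1,"ty":2.75,"tz":0,"roll":-0.0125},{"jaw":0,"tx":2.1,"ty":2.75,"tz":0,"roll":-0.0125},{"jaw":0,"tx":2.1,"ty":2.75,"tz":0,"roll":-0.0125},{"jaw":0,"tx":2.1,"ty":2.75,"tz":0,"roll":-0.0125},{"jaw":0,"tx":2.1,"ty":2.75,"tz":0,"roll":-0.0125}]'
python3 -m pendant '[{"jaw":0,"tx":2.1,"ty":2.75,"tz":0,"roll":-0.0125},{"jaw":0,"tx":2.1,"ty":2.75,"tz":0,"roll":-0.0125},{"jaw":0,"tx":2.1,"ty":2.75,"tz":0,"roll":-0.0125},{"jaw":0,"tx":2.1,"ty":2.75,"tz":0,"roll":-0.0125},{"jaw":0,"tx":2.1,"ty":2.75,"tz":0,"roll":-0.0125},{"jaw":0,"tx":2.1,"ty":2.75,"tz":0,"roll":-0.0125},{"jaw":0,"tx":2.1,"ty":2.75,"tz":0,"roll":-0.0125},{"jaw":0,"tx":2.1,"ty":2.75,"tz":0,"roll":-0.0125},{"jaw":0,"tx":2.1,"ty":2.75,"tz":0,"roll":-0.0125},{"jaw":0,"tx":2.1,"ty":2.75,"tz":0,"roll":-0.0125},{"jaw":0,"tx":0,"ty":0,"tz":0,"roll":0}]' || true
python3 -m pendant '[{"jaw":0,"tx":0,"ty":0,"tz":0,"roll":0}]'
```

```text
t: 1.8
tool_pos: [0.4226, -0.3118, 0.2425]
ee_rot: [3.141, -0.0, 0.22]
contact_force: [0.6, -0.9, 0.3]
opening: 0.0001
finger_force: 0.0
t: 1.9
tool_pos: [0.4247, -0.3092, 0.2425]
ee_rot: [-3.141, -0.002, 0.226]
contact_force: [-0.1, -0.1, -0.3]
opening: 0.0
finger_force: 0.0validation failed for argument at $...
```

Second call had 11 rows (refused); resending 10.

```bash
python3 -m pendant '[{"jaw":0,"tx":2.1,"ty":2.75,"tz":0,"roll":-0.0125},{"jaw":0,"tx":2.1,"ty":2.75,"tz":0,"roll":-0.0125},{"jaw":0,"tx":2.1,"ty":2.75,"tz":0,"roll":-0.0125},{"jaw":0,"tx":2.1,"ty":2.75,"tz":0,"roll":-0.0125},{"jaw":0,"tx":2.1,"ty":2.75,"tz":0,"roll":-0.0125},{"jaw":0,"tx":2.1,"ty":2.75,"tz":0,"roll":-0.0125},{"jaw":0,"tx":2.1,"ty":2.75,"tz":0,"roll":-0.0125},{"jaw":0,"tx":2.1,"ty":2.75,"tz":0,"roll":-0.0125},{"jaw":0,"tx":2.1,"ty":2.75,"tz":0,"roll":-0.0125},{"jaw":0,"tx":2.1,"ty":2.75,"tz":0,"roll":-0.0125}]'
python3 -m pendant '[{"jaw":0,"tx":0,"ty":0,"tz":0,"roll":0},{"jaw":0,"tx":0,"ty":0,"tz":0,"roll":0}]'
```

```text
t: 2.9
tool_pos: [0.6325, -0.0374, 0.2423]
ee_rot: [3.141, -0.0, 0.095]
contact_force: [0.2, 0.5, 0.3]
opening: -0.0
finger_force: 0.0
t: 3.1
tool_pos: [0.6318, -0.038, 0.2419]
ee_rot: [3.141, 0.001, 0.097]
contact_force: [-0.4, -0.2, 0.9]
opening: -0.0001
finger_force: 0.0
```

```bash
python3 -m pendant '[{"jaw":0,"tx":1.2,"ty":0,"tz":0,"roll":0},{"jaw":0,"tx":0,"ty":0,"tz":-3,"roll":0},{"jaw":0,"tx":0,"ty":0,"tz":-3,"roll":0},{"jaw":0,"tx":0,"ty":0,"tz":-3,"roll":0},{"jaw":0,"tx":0,"ty":0,"tz":-3,"roll":0},{"jaw":0,"tx":0,"ty":0,"tz":-3,"roll":0},{"jaw":0,"tx":0,"ty":0,"tz":-2,"roll":0},{"jaw":0,"tx":0,"ty":0,"tz":-1.4,"roll":0},{"jaw":0,"tx":0,"ty":0,"tz":-1,"roll":0},{"jaw":0,"tx":0,"ty":0,"tz":0,"roll":0}]'
python3 - <<'E'
from h import *
st()
for n in("top","side"): cv2.imwrite(f"pics/{n}1.png",snapshot(n)[:,:,::-1])
a=cv2.imread("pics/top1.png")[150:250,210:330]; b=cv2.imread("pics/side1.png")[190:290,200:330]
r=lambda x:cv2.resize(x,(390,320),interpolation=2)
cv2.imwrite("pics/v3.png",np.hstack([r(a),r(b)]))
E
```

```text
t: 4.1
tool_pos: [0.6433, -0.0386, 0.0476]
ee_rot: [3.142, 0.001, 0.095]
contact_force: [0.3, -0.0, -0.5]
opening: -0.0001
finger_force: 0.0
4.1 [ 0.6433 -0.0386  0.0476] [3.142e+00 1.000e-03 9.500e-02] [ 0.3 -0.  -0.5] -8.56029615344171e-05
```

View pics/v3.png

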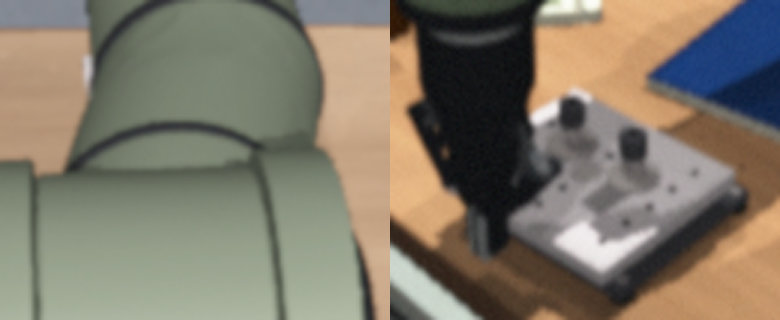

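The top view is blocked by the arm. The side view shows the closed fingers just outside the plate's trailing edge, near (490,225). Approaching slowly.

```bash
python3 -m pendant '[{"jaw":0,"tx":-0.3,"ty":-0.03,"tz":0,"roll":0},{"jaw":0,"tx":-0.3,"ty":-0.03,"tz":0,"roll":0},{"jaw":0,"tx":-0.2,"ty":-0.02,"tz":0,"roll":0},{"jaw":0,"tx":-0.2,"ty":-0.02,"tz":0,"roll":0},{"jaw":0,"tx":-0.1,"ty":-0.01,"tz":0,"roll":0},{"jaw":0,"tx":-0.1,"ty":-0.01,"tz":0,"roll":0}]'
for i in 1; do python3 -m pendant '[{"jaw":0,"tx":-0.1,"ty":-0.01,"tz":0,"roll":0},{"jaw":0,"tx":-0.1,"ty":-0.01,"tz":0,"roll":0}]';python3 -m pendant '[{"jaw":0,"tx":-0.1,"ty":-0.01,"tz":0,"roll":0},{"jaw":0,"tx":-0.1,"ty":-0.01,"tz":0,"roll":0}]';python3 -m pendant '[{"jaw":0,"tx":-0.1,"ty":-0.01,"tz":0,"roll":0},{"jaw":0,"tx":-0.1,"ty":-0.01,"tz":0,"roll":0}]'; done
```

```text
t: 4.8
tool_pos: [0.6318, -0.0392, 0.0484]
ee_rot: [-3.142, -0.0, 0.096]
contact_force: [-0.2, 0.8, -0.8]
opening: -0.0
finger_force: 0.0
t: 5.0
tool_pos: [0.6298, -0.0394, 0.0483]
ee_rot: [-3.142, -0.0, 0.096]
contact_force: [0.0, 0.4, -0.3]
opening: 0.0
finger_force: 0.0
t: 5.2
tool_pos: [0.6279, -0.0396, 0.0483]
ee_rot: [-3.142, -0.0, 0.096]
contact_force: [6.3, 1.2, -0.9]
opening: -0.0
finger_force: 3.0
t: 5.4
tool_pos: [0.6269, -0.0396, 0.0486]
ee_rot: [-3.141, -0.003, 0.096]
contact_force: [6.6, 0.3, -4.2]
opening: -0.0001
finger_force: 3.6
```

```bash
python3 -m pendant '[{"jaw":0,"tx":-0.1,"ty":-0.01,"tz":0,"roll":0},{"jaw":0,"tx":-0.1,"ty":-0.01,"tz":0,"roll":0},{"jaw":0,"tx":-0.1,"ty":-0.01,"tz":0,"roll":0}]'; python3 -m pendant '[{"jaw":0,"tx":-0.1,"ty":-0.01,"tz":0,"roll":0},{"jaw":0,"tx":-0.1,"ty":-0.01,"tz":0,"roll":0},{"jaw":0,"tx":-0.1,"ty":-0.01,"tz":0,"roll":0}]'; python3 -m pendant '[{"jaw":0,"tx":-0.1,"ty":-0.01,"tz":0,"roll":0},{"jaw":0,"tx":-0.1,"ty":-0.01,"tz":0,"roll":0}]'
```

```text
t: 5.7
tool_pos: [0.624, -0.0398, 0.0486]
ee_rot: [-3.141, -0.003, 0.096]
contact_force: [6.9, 0.2, -3.3]
opening: -0.0002
finger_force: 3.7
t: 6.0
tool_pos: [0.621, -0.0401, 0.0486]
ee_rot: [-3.141, -0.003, 0.096]
contact_force: [7.2, 0.6, -3.3]
opening: 0.0001
finger_force: 3.6
t: 6.2
tool_pos: [0.619, -0.0404, 0.0486]
ee_rot: [-3.141, -0.003, 0.096]
contact_force: [6.4, 1.9, -3.2]
opening: 0.0
finger_force: 3.6
```

```bash
for i in 1; do python3 -m pendant '[{"jaw":0,"tx":-0.1,"ty":-0.01,"tz":0,"roll":0}]'; python3 -m pendant '[{"jaw":0,"tx":-0.1,"ty":-0.01,"tz":0,"roll":0}]';python3 -m pendant '[{"jaw":0,"tx":-0.1,"ty":-0.01,"tz":0,"roll":0}]';python3 -m pendant '[{"jaw":0,"tx":-0.1,"ty":-0.01,"tz":0,"roll":0}]'; done | grep -E "tool|cont"
```

```text
tool_pos: [0.618, -0.0404, 0.0486]
contact_force: [7.0, 0.4, -4.0]
tool_pos: [0.617, -0.0406, 0.0486]
contact_force: [8.0, 0.2, -4.0]
tool_pos: [0.616, -0.0406, 0.0486]
contact_force: [7.1, 0.6, -3.3]
tool_pos: [0.615, -0.0407, 0.0486]
contact_force: [7.1, 1.4, -2.3]
```

```bash
for i in 1; do python3 -m pendant '[{"jaw":0,"tx":-0.1,"ty":-0.01,"tz":0,"roll":0}]'; python3 -m pendant '[{"jaw":0,"tx":-0.1,"ty":-0.01,"tz":0,"roll":0}]';python3 -m pendant '[{"jaw":0,"tx":-0.1,"ty":-0.01,"tz":0,"roll":0}]'; done | grep -E "tool|cont"
```

```text
tool_pos: [0.614, -0.0408, 0.0486]
contact_force: [6.4, 0.7, -3.0]
tool_pos: [0.613, -0.041, 0.0486]
contact_force: [8.5, -0.1, -2.9]
tool_pos: [0.612, -0.0411, 0.0486]
contact_force: [6.9, 0.7, -4.2]
```

```bash
for i in 1; do python3 -m pendant '[{"jaw":0,"tx":-0.1,"ty":-0.01,"tz":0,"roll":0}]'; python3 -m pendant '[{"jaw":0,"tx":-0.1,"ty":-0.01,"tz":0,"roll":0}]';python3 -m pendant '[{"jaw":0,"tx":-0.1,"ty":-0.01,"tz":0,"roll":0}]'; done | grep -E "tool|cont"
```

```text
tool_pos: [0.611, -0.0412, 0.0486]
contact_force: [7.6, 0.4, -4.1]
tool_pos: [0.61, -0.0412, 0.0486]
contact_force: [6.7, 1.6, -3.2]
tool_pos: [0.6089, -0.0414, 0.0486]
contact_force: [6.2, 0.5, -3.0]
```

```bash
for i in 1; do python3 -m pendant '[{"jaw":0,"tx":-0.1,"ty":-0.01,"tz":0,"roll":0}]'; python3 -m pendant '[{"jaw":0,"tx":-0.1,"ty":-0.01,"tz":0,"roll":0}]';python3 -m pendant '[{"jaw":0,"tx":-0.1,"ty":-0.01,"tz":0,"roll":0}]'; done | grep -E "tool|cont"
```

```text
tool_pos: [0.6078, -0.0415, 0.0485]
contact_force: [5.8, 0.7, -3.0]
tool_pos: [0.6065, -0.0417, 0.0485]
contact_force: [4.2, -0.5, -2.3]
tool_pos: [0.6051, -0.0419, 0.0484]
contact_force: [2.7, -0.6, -0.7]
```

Push is falling off; going on in single steps.

```bash
for i in 1; do python3 -m pendant '[{"jaw":0,"tx":-0.05,"ty":-0.005,"tz":0,"roll":0}]'; python3 -m pendant '[{"jaw":0,"tx":-0.05,"ty":-0.005,"tz":0,"roll":0}]'; python3 -m pendant '[{"jaw":0,"tx":0,"ty":0,"tz":0,"roll":0},{"jaw":0,"tx":0,"ty":0,"tz":0,"roll":0}]';done | grep -E "tool|cont"
```

```text
tool_pos: [0.6041, -0.042, 0.0483]
contact_force: [1.1, -0.4, -0.8]
tool_pos: [0.6036, -0.042, 0.0483]
contact_force: [0.8, 0.9, -0.5]
tool_pos: [0.6036, -0.042, 0.0482]
contact_force: [0.6, -0.8, 0.0]
```

```bash
python3 -m pendant '[{"jaw":0,"tx":0.1,"ty":0.01,"tz":0,"roll":0},{"jaw":0,"tx":0.3,"ty":0.03,"tz":0,"roll":0},{"jaw":0,"tx":0.8,"ty":0.08,"tz":0,"roll":0},{"jaw":0,"tx":0,"ty":0,"tz":3,"roll":0},{"jaw":0,"tx":0,"ty":0,"tz":0,"roll":0}]'
python3 - <<'E'
from fit import *
st()
n="side"; im=snapshot(n); cv2.imwrite("pics/side2.png",im[:,:,::-1])
cv2.imwrite("pics/v4.png",cv2.resize(im[190:290,200:330,::-1],None,fx=6,fy=6,interpolation=2))
E
```

```text
t: 8.4
tool_pos: [0.6181, -0.0407, 0.0811]
ee_rot: [3.141, -0.004, 0.096]
contact_force: [0.5, 0.8, -0.2]
opening: 0.0001
finger_force: 0.0
8.4 [ 0.6181 -0.0407  0.0811] [ 3.141 -0.004  0.096] [ 0.5  0.8 -0.2] 6.162707052691589e-05
```

View pics/v4.png

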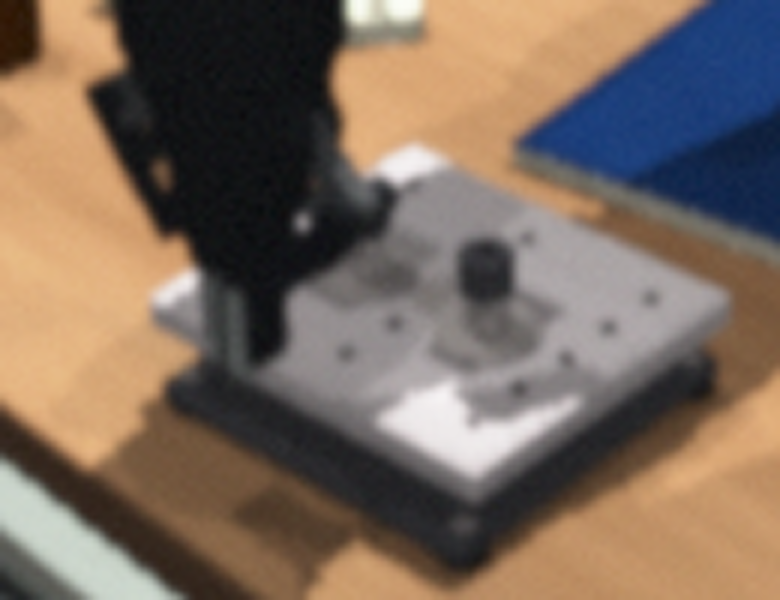

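The left (a-side) corner near (155,310) stands higher over the base than the near corner at (480,500). So b and c look home and a is still high. I'll try side_a first, then probe heights.

```bash
python3 -m pendant '[{"jaw":0,"tx":0,"ty":-3,"tz":0,"roll":0},{"jaw":0,"tx":0,"ty":-3,"tz":0,"roll":0},{"jaw":0,"tx":0,"ty":-3,"tz":0,"roll":0},{"jaw":0,"tx":-1.5,"ty":-2.5,"tz":0,"roll":0},{"jaw":0,"tx":-2.5,"ty":0,"tz":0,"roll":0},{"jaw":0,"tx":-1.5,"ty":0,"tz":0,"roll":0},{"jaw":0,"tx":0,"ty":0,"tz":-1.5,"roll":0},{"jaw":0,"tx":0,"ty":0,"tz":-1.5,"roll":0},{"jaw":0,"tx":0,"ty":0,"tz":-0.3,"roll":0},{"jaw":0,"tx":0,"ty":0,"tz":0,"roll":0}]'
python3 -m pendant '[{"jaw":0,"tx":-0.02,"ty":0.2,"tz":0,"roll":0},{"jaw":0,"tx":-0.02,"ty":0.2,"tz":0,"roll":0},{"jaw":0,"tx":-0.02,"ty":0.2,"tz":0,"roll":0},{"jaw":0,"tx":-0.01,"ty":0.1,"tz":0,"roll":0},{"jaw":0,"tx":-0.01,"ty":0.1,"tz":0,"roll":0},{"jaw":0,"tx":-0.01,"ty":0.1,"tz":0,"roll":0}]'
```

```text
t: 9.45
tool_pos: [0.5608, -0.1554, 0.044]
ee_rot: [-3.141, 0.002, 0.096]
contact_force: [0.5, 0.2, -0.1]
opening: 0.0
finger_force: 0.0
t: 10.05
tool_pos: [0.56, -0.1468, 0.0454]
ee_rot: [3.142, -0.0, 0.096]
contact_force: [-0.5, -0.2, 0.2]
opening: 0.0002
finger_force: 0.0
```

```bash
for i in 1; do python3 -m pendant '[{"jaw":0,"tx":-0.01,"ty":0.1,"tz":0.02,"roll":0},{"jaw":0,"tx":-0.01,"ty":0.1,"tz":0.02,"roll":0}]'; python3 -m pendant '[{"jaw":0,"tx":-0.01,"ty":0.1,"tz":0,"roll":0}]'; python3 -m pendant '[{"jaw":0,"tx":-0.01,"ty":0.1,"tz":0,"roll":0}]'; python3 -m pendant '[{"jaw":0,"tx":-0.01,"ty":0.1,"tz":0,"roll":0}]';done | grep -E "tool|cont"
```

```text
tool_pos: [0.5597, -0.1448, 0.0457]
contact_force: [-0.3, 0.5, -0.1]
tool_pos: [0.5596, -0.1437, 0.0457]
contact_force: [0.1, 0.2, 0.5]
tool_pos: [0.5595, -0.1427, 0.0457]
contact_force: [0.3, -0.3, 0.4]
tool_pos: [0.5594, -0.1417, 0.0457]
contact_force: [-0.3, 0.8, 0.6]
```

```bash
for i in 1; do python3 -m pendant '[{"jaw":0,"tx":-0.01,"ty":0.1,"tz":0.0,"roll":0}]'; python3 -m pendant '[{"jaw":0,"tx":-0.01,"ty":0.1,"tz":0,"roll":0}]'; python3 -m pendant '[{"jaw":0,"tx":-0.005,"ty":0.05,"tz":0,"roll":0}]'; python3 -m pendant '[{"jaw":0,"tx":-0.005,"ty":0.05,"tz":0,"roll":0}]';done | grep -E "tool|cont"
```

```text
tool_pos: [0.5594, -0.141, 0.0457]
contact_force: [0.9, -1.5, 1.0]
tool_pos: [0.5591, -0.1406, 0.0457]
contact_force: [0.3, -8.9, -0.2]
tool_pos: [0.5591, -0.1406, 0.0458]
contact_force: [0.4, -9.8, -0.9]
tool_pos: [0.5591, -0.1405, 0.0458]
contact_force: [1.9, -11.0, -0.3]
```

```bash
for i in 1; do python3 -m pendant '[{"jaw":0,"tx":-0.005,"ty":0.05,"tz":0,"roll":0}]'; python3 -m pendant '[{"jaw":0,"tx":-0.005,"ty":0.05,"tz":0,"roll":0}]';python3 -m pendant '[{"jaw":0,"tx":0,"ty":0,"tz":0,"roll":0},{"jaw":0,"tx":0,"ty":0,"tz":0,"roll":0}]';done | grep -E "tool|cont"
```

```text
tool_pos: [0.5591, -0.1401, 0.0459]
contact_force: [1.6, -11.1, 0.5]
tool_pos: [0.5591, -0.1398, 0.0459]
contact_force: [1.1, -11.4, 1.1]
tool_pos: [0.5591, -0.1396, 0.0459]
contact_force: [0.8, -9.4, 1.6]
```

```bash
for i in 1; do python3 -m pendant '[{"jaw":0,"tx":-0.005,"ty":0.05,"tz":0,"roll":0}]'; python3 -m pendant '[{"jaw":0,"tx":-0.005,"ty":0.05,"tz":0,"roll":0}]';python3 -m pendant '[{"jaw":0,"tx":-0.005,"ty":0.05,"tz":0,"roll":0}]'; done | grep -E "tool|cont"
```

```text
tool_pos: [0.5592, -0.1394, 0.046]
contact_force: [1.3, -11.9, 1.7]
tool_pos: [0.5592, -0.139, 0.0461]
contact_force: [1.6, -12.8, 2.5]
tool_pos: [0.5592, -0.1386, 0.0461]
contact_force: [1.3, -13.5, 4.4]
```

```bash
python3 -m pendant '[{"jaw":0,"tx":0.01,"ty":-0.1,"tz":0,"roll":0},{"jaw":0,"tx":0.02,"ty":-0.3,"tz":0,"roll":0},{"jaw":0,"tx":0,"ty":-0.5,"tz":0,"roll":0},{"jaw":0,"tx":0,"ty":0,"tz":1.5,"roll":0},{"jaw":0,"tx":0,"ty":0,"tz":1.5,"roll":0},{"jaw":0,"tx":0,"ty":2,"tz":0,"roll":0},{"jaw":0,"tx":0,"ty":2.3,"tz":0,"roll":0},{"jaw":0,"tx":0,"ty":0,"tz":-0.8,"roll":0},{"jaw":0,"tx":0,"ty":0,"tz":0,"roll":0}]'
python3 - <<'E'
from h import *
im=snapshot("side"); cv2.imwrite("pics/side3.png",im[:,:,::-1])
E
```

```text
t: 12.55
tool_pos: [0.5592, -0.1018, 0.0681]
ee_rot: [-3.142, -0.0, 0.097]
contact_force: [-0.4, -0.2, -1.0]
opening: -0.0003
finger_force: 0.0
```

```bash
for i in 1; do python3 -m pendant '[{"jaw":0,"tx":0,"ty":0,"tz":-0.2,"roll":0},{"jaw":0,"tx":0,"ty":0,"tz":-0.2,"roll":0},{"jaw":0,"tx":0,"ty":0,"tz":-0.1,"roll":0},{"jaw":0,"tx":0,"ty":0,"tz":-0.1,"roll":0},{"jaw":0,"tx":0,"ty":0,"tz":-0.1,"roll":0}]'; python3 -m pendant '[{"jaw":0,"tx":0,"ty":0,"tz":-0.1,"roll":0}]'; python3 -m pendant '[{"jaw":0,"tx":0,"ty":0,"tz":-0.1,"roll":0}]';done | grep -E "tool|cont"
```

```text
tool_pos: [0.5591, -0.1024, 0.0606]
contact_force: [0.3, 0.5, 0.1]
tool_pos: [0.5591, -0.1023, 0.0596]
contact_force: [-0.4, 0.8, -0.6]
tool_pos: [0.5592, -0.1023, 0.0587]
contact_force: [-0.9, 0.7, 8.0]
```

```bash
for i in 1; do python3 -m pendant '[{"jaw":0,"tx":0,"ty":0,"tz":1,"roll":0},{"jaw":0,"tx":1,"ty":0,"tz":3,"roll":0},{"jaw":0,"tx":0,"ty":4,"tz":1,"roll":0},{"jaw":0,"tx":0,"ty":4,"tz":0,"roll":0},{"jaw":0,"tx":-1,"ty":3,"tz":-1,"roll":0},{"jaw":0,"tx":-1.2,"ty":0.7,"tz":-2.5,"roll":0},{"jaw":0,"tx":0,"ty":0,"tz":-0.8,"roll":0},{"jaw":0,"tx":0,"ty":0,"tz":-0.2,"roll":0},{"jaw":0,"tx":0,"ty":0,"tz":-0.1,"roll":0}]'; python3 -m pendant '[{"jaw":0,"tx":0,"ty":0,"tz":-0.1,"roll":0},{"jaw":0,"tx":0,"ty":0,"tz":-0.1,"roll":0}]';python3 -m pendant '[{"jaw":0,"tx":0,"ty":0,"tz":-0.1,"roll":0}]'; done | grep -E "tool|cont"
```

```text
tool_pos: [0.548, 0.0138, 0.0633]
contact_force: [0.2, 0.2, 0.5]
tool_pos: [0.5478, 0.0141, 0.0612]
contact_force: [-0.7, -0.7, 0.1]
tool_pos: [0.5475, 0.0144, 0.06]
contact_force: [-0.2, -0.2, -0.3]
```

```bash
for i in 1; do python3 -m pendant '[{"jaw":0,"tx":0,"ty":0,"tz":-0.1,"roll":0},{"jaw":0,"tx":0,"ty":0,"tz":-0.1,"roll":0}]';python3 -m pendant '[{"jaw":0,"tx":0,"ty":0,"tz":-0.1,"roll":0}]'; python3 -m pendant '[{"jaw":0,"tx":0,"ty":0,"tz":-0.1,"roll":0}]'; done | grep -E "tool|cont"
```

```text
tool_pos: [0.5472, 0.0147, 0.0577]
contact_force: [0.8, 0.6, 0.0]
tool_pos: [0.5472, 0.0147, 0.0566]
contact_force: [-0.1, -0.2, -0.2]
tool_pos: [0.5471, 0.0147, 0.0556]
contact_force: [0.2, 0.9, -0.2]
```

```bash
for i in 1; do python3 -m pendant '[{"jaw":0,"tx":0,"ty":0,"tz":1.5,"roll":0},{"jaw":0,"tx":0,"ty":2.5,"tz":0,"roll":0},{"jaw":0,"tx":-0.4,"ty":2.5,"tz":0,"roll":0},{"jaw":0,"tx":0,"ty":0,"tz":-1.5,"roll":0},{"jaw":0,"tx":0,"ty":0,"tz":-0.9,"roll":0},{"jaw":0,"tx":0.02,"ty":-0.2,"tz":0,"roll":0},{"jaw":0,"tx":0.02,"ty":-0.2,"tz":0,"roll":0},{"jaw":0,"tx":0.02,"ty":-0.2,"tz":0,"roll":0},{"jaw":0,"tx":0.02,"ty":-0.2,"tz":0,"roll":0}]'; python3 -m pendant '[{"jaw":0,"tx":0.02,"ty":-0.2,"tz":0,"roll":0},{"jaw":0,"tx":0.01,"ty":-0.1,"tz":0,"roll":0}]'; python3 -m pendant '[{"jaw":0,"tx":0.01,"ty":-0.1,"tz":0,"roll":0}]';done | grep -E "tool|cont"
```

```text
tool_pos: [0.5443, 0.0561, 0.0471]
contact_force: [-0.2, -0.5, 0.0]
tool_pos: [0.5444, 0.0533, 0.0469]
contact_force: [-0.9, -0.7, 1.0]
tool_pos: [0.5444, 0.0525, 0.0468]
contact_force: [0.1, 0.1, -0.6]
```

```bash
for i in 1; do python3 -m pendant '[{"jaw":0,"tx":0.01,"ty":-0.1,"tz":0,"roll":0}]'; python3 -m pendant '[{"jaw":0,"tx":0.01,"ty":-0.1,"tz":0,"roll":0}]';python3 -m pendant '[{"jaw":0,"tx":0.005,"ty":-0.05,"tz":0,"roll":0}]'; python3 -m pendant '[{"jaw":0,"tx":0.005,"ty":-0.05,"tz":0,"roll":0}]';done | grep -E "tool|cont"
```

```text
tool_pos: [0.5445, 0.0517, 0.0467]
contact_force: [-0.4, -1.7, -1.1]
tool_pos: [0.5446, 0.0506, 0.0467]
contact_force: [1.6, -0.7, -0.3]
tool_pos: [0.5446, 0.0501, 0.0467]
contact_force: [0.7, -0.0, 0.4]
tool_pos: [0.5447, 0.0497, 0.0467]
contact_force: [-0.2, 1.0, -0.2]
```

```bash
for i in 1; do python3 -m pendant '[{"jaw":0,"tx":0.005,"ty":-0.05,"tz":0,"roll":0}]'; python3 -m pendant '[{"jaw":0,"tx":0.005,"ty":-0.05,"tz":0,"roll":0}]';python3 -m pendant '[{"jaw":0,"tx":0.005,"ty":-0.05,"tz":0,"roll":0}]'; python3 -m pendant '[{"jaw":0,"tx":0.005,"ty":-0.05,"tz":0,"roll":0}]';done | grep -E "tool|cont"
```

```text
tool_pos: [0.5447, 0.0492, 0.0467]
contact_force: [-0.5, 0.7, -0.9]
tool_pos: [0.5447, 0.0487, 0.0467]
contact_force: [0.2, -0.4, -0.0]
tool_pos: [0.5448, 0.0482, 0.0467]
contact_force: [0.4, -0.0, -0.3]
tool_pos: [0.5449, 0.0477, 0.0467]
contact_force: [-0.7, 0.1, -0.8]
```

```bash
for i in 1; do python3 -m pendant '[{"jaw":0,"tx":0.005,"ty":-0.05,"tz":0,"roll":0}]'; python3 -m pendant '[{"jaw":0,"tx":0.005,"ty":-0.05,"tz":0,"roll":0}]';python3 -m pendant '[{"jaw":0,"tx":0.005,"ty":-0.05,"tz":0,"roll":0}]'; python3 -m pendant '[{"jaw":0,"tx":0.005,"ty":-0.05,"tz":0,"roll":0}]';done | grep -E "tool|cont"
```

```text
tool_pos: [0.5449, 0.0472, 0.0467]
contact_force: [0.9, 1.1, 0.2]
tool_pos: [0.545, 0.0469, 0.0467]
contact_force: [-1.3, 0.3, 2.2]
tool_pos: [0.5451, 0.0464, 0.0468]
contact_force: [-0.3, 3.0, 2.5]
tool_pos: [0.5452, 0.0459, 0.0468]
contact_force: [-0.9, 2.5, 3.0]
```

```bash
for i in 1; do python3 -m pendant '[{"jaw":0,"tx":0.005,"ty":-0.05,"tz":0,"roll":0}]'; python3 -m pendant '[{"jaw":0,"tx":0.005,"ty":-0.05,"tz":0,"roll":0}]';python3 -m pendant '[{"jaw":0,"tx":0.005,"ty":-0.05,"tz":0,"roll":0}]'; python3 -m pendant '[{"jaw":0,"tx":0.005,"ty":-0.05,"tz":0,"roll":0}]';done | grep -E "tool|cont"
```

```text
tool_pos: [0.5453, 0.0453, 0.0468]
contact_force: [-1.0, 1.9, 3.7]
tool_pos: [0.5453, 0.0448, 0.0468]
contact_force: [-0.2, 2.3, 3.6]
tool_pos: [0.5453, 0.0443, 0.0468]
contact_force: [0.7, 2.0, 3.6]
tool_pos: [0.5453, 0.0438, 0.0468]
contact_force: [-1.0, 2.3, 4.7]
```

```bash
python3 - <<'E'
from fit import *
n="side"; im=snapshot(n); cv2.imwrite("pics/side4.png",im[:,:,::-1])
o=cv2.imread("pics/side3.png")
r=lambda x:cv2.resize(x[180:300,195:335],(395,340),interpolation=2)
cv2.imwrite("pics/v5.png",np.hstack([r(im[:,:,::-1]),r(o)]))
E
```

```text
(no output)
```

View pics/v5.png

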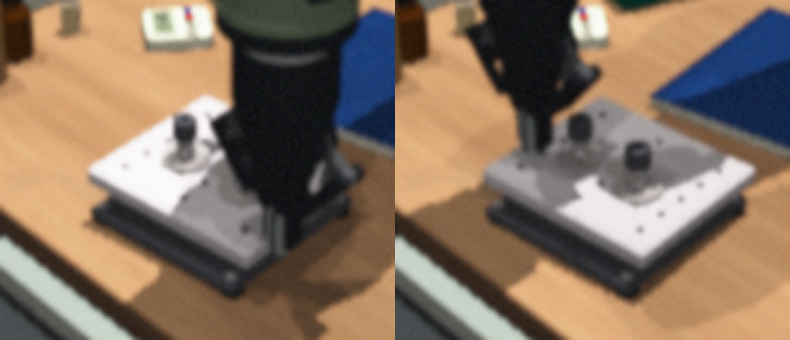

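The plate is tilted, with the a side (left corner (90,175)) high and the b side low. The finger at (280,240) meets the low b edge only with its tip. I'll retreat, go lower and push again.

```bash
for i in 1; do python3 -m pendant '[{"jaw":0,"tx":-0.02,"ty":0.2,"tz":0,"roll":0},{"jaw":0,"tx":-0.04,"ty":0.4,"tz":0,"roll":0},{"jaw":0,"tx":-0.04,"ty":0.4,"tz":0,"roll":0},{"jaw":0,"tx":0,"ty":0,"tz":-0.5,"roll":0},{"jaw":0,"tx":0,"ty":0,"tz":-0.4,"roll":0},{"jaw":0,"tx":0.02,"ty":-0.2,"tz":0,"roll":0},{"jaw":0,"tx":0.01,"ty":-0.1,"tz":0,"roll":0}]'; python3 -m pendant '[{"jaw":0,"tx":0.01,"ty":-0.1,"tz":0,"roll":0}]'; python3 -m pendant '[{"jaw":0,"tx":0.01,"ty":-0.1,"tz":0,"roll":0}]';python3 -m pendant '[{"jaw":0,"tx":0.01,"ty":-0.1,"tz":0,"roll":0}]';done | grep -E "tool|cont"
```

```text
tool_pos: [0.5444, 0.0503, 0.0374]
contact_force: [0.3, 0.4, -0.8]
tool_pos: [0.5447, 0.0494, 0.0377]
contact_force: [-0.2, 1.0, -0.3]
tool_pos: [0.5448, 0.0488, 0.0378]
contact_force: [-0.7, 4.2, 0.6]
tool_pos: [0.545, 0.0483, 0.0379]
contact_force: [0.8, 4.9, -0.1]
```

```bash
for i in 1; do python3 -m pendant '[{"jaw":0,"tx":0.005,"ty":-0.05,"tz":0,"roll":0}]'; python3 -m pendant '[{"jaw":0,"tx":0.005,"ty":-0.05,"tz":0,"roll":0}]';python3 -m pendant '[{"jaw":0,"tx":0.005,"ty":-0.05,"tz":0,"roll":0}]'; python3 -m pendant '[{"jaw":0,"tx":0.005,"ty":-0.05,"tz":0,"roll":0}]';done | grep -E "tool|cont"
```

```text
tool_pos: [0.5451, 0.0476, 0.0379]
contact_force: [1.0, 4.2, 0.6]
tool_pos: [0.5452, 0.047, 0.0378]
contact_force: [2.1, 4.7, 0.6]
tool_pos: [0.5454, 0.0465, 0.0379]
contact_force: [1.7, 3.6, 1.6]
tool_pos: [0.5455, 0.0459, 0.0379]
contact_force: [1.3, 4.8, 1.2]
```

```bash
for i in 1; do python3 -m pendant '[{"jaw":0,"tx":0.01,"ty":-0.1,"tz":0,"roll":0}]'; python3 -m pendant '[{"jaw":0,"tx":0.005,"ty":-0.05,"tz":0,"roll":0}]';python3 -m pendant '[{"jaw":0,"tx":0.005,"ty":-0.05,"tz":0,"roll":0}]'; python3 -m pendant '[{"jaw":0,"tx":0.005,"ty":-0.05,"tz":0,"roll":0}]';done | grep -E "tool|cont"
```

```text
tool_pos: [0.5457, 0.045, 0.0379]
contact_force: [1.8, 4.7, 1.1]
tool_pos: [0.5456, 0.0442, 0.0379]
contact_force: [2.2, 2.5, 1.0]
tool_pos: [0.5454, 0.0436, 0.0378]
contact_force: [2.4, 2.4, 1.2]
tool_pos: [0.5453, 0.043, 0.0377]
contact_force: [1.7, 2.0, 1.0]
```

```bash
for i in 1; do python3 -m pendant '[{"jaw":0,"tx":0.005,"ty":-0.05,"tz":0,"roll":0}]'; python3 -m pendant '[{"jaw":0,"tx":0.005,"ty":-0.05,"tz":0,"roll":0}]';python3 -m pendant '[{"jaw":0,"tx":0.0,"ty":0,"tz":0,"roll":0}]';done | grep -E "tool|cont"; python3 - <<'E'
from fit import *
n="side"; im=snapshot(n); cv2.imwrite("pics/side5.png",im[:,:,::-1])
cv2.imwrite("pics/v6.png",cv2.resize(im[190:290,200:330,::-1],None,fx=6,fy=6,interpolation=2))
E
```

```text
tool_pos: [0.5454, 0.0426, 0.0377]
contact_force: [2.2, 3.9, 2.0]
tool_pos: [0.5454, 0.0423, 0.0377]
contact_force: [1.2, 4.4, 1.1]
tool_pos: [0.5454, 0.0422, 0.0377]
contact_force: [2.9, 3.2, 1.2]
```

View pics/v6.png

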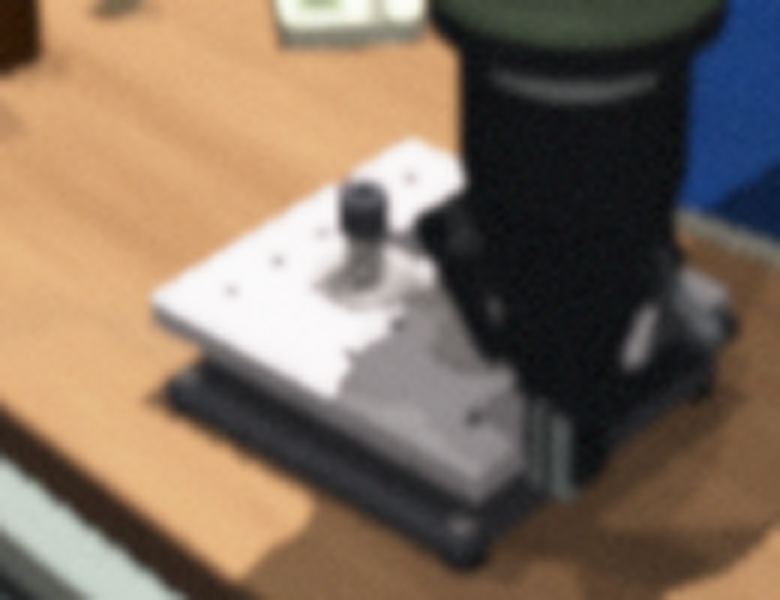

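```bash
for i in 1; do python3 -m pendant '[{"jaw":0,"tx":-0.02,"ty":0.2,"tz":0,"roll":0},{"jaw":0,"tx":-0.04,"ty":0.6,"tz":0,"roll":0},{"jaw":0,"tx":0,"ty":0,"tz":1.5,"roll":0},{"jaw":0,"tx":0,"ty":0,"tz":1.2,"roll":0},{"jaw":0,"tx":0,"ty":-2,"tz":0,"roll":0},{"jaw":0,"tx":0,"ty":-2.2,"tz":0,"roll":0},{"jaw":0,"tx":0,"ty":0,"tz":-0.6,"roll":0},{"jaw":0,"tx":0,"ty":0,"tz":-0.1,"roll":0}]'; python3 -m pendant '[{"jaw":0,"tx":0,"ty":0,"tz":-0.1,"roll":0},{"jaw":0,"tx":0,"ty":0,"tz":-0.1,"roll":0}]';python3 -m pendant '[{"jaw":0,"tx":0,"ty":0,"tz":-0.1,"roll":0}]'; done | grep -E "t:|tool|cont"
```

```text
t: 20.7
tool_pos: [0.5449, 0.0079, 0.0581]
ee_rot: [3.142, -0.0, 0.095]
contact_force: [-0.1, 0.6, 0.3]
t: 20.9
tool_pos: [0.5449, 0.009, 0.0559]
ee_rot: [-3.141, -0.0, 0.097]
contact_force: [0.8, -0.1, -0.2]
t: 21.0
tool_pos: [0.5449, 0.0088, 0.0548]
ee_rot: [-3.141, -0.0, 0.097]
contact_force: [0.1, -0.6, -0.4]
```

```bash
for i in 1; do python3 -m pendant '[{"jaw":0,"tx":0,"ty":0,"tz":-0.1,"roll":0}]';python3 -m pendant '[{"jaw":0,"tx":0,"ty":0,"tz":-0.1,"roll":0}]'; python3 -m pendant '[{"jaw":0,"tx":0,"ty":0,"tz":-0.05,"roll":0}]';done | grep -E "t:|tool|cont"
```

```text
t: 21.1
tool_pos: [0.545, 0.0087, 0.0539]
ee_rot: [-3.141, -0.0, 0.096]
contact_force: [-2.8, 1.2, 13.2]
t: 21.2
tool_pos: [0.5451, 0.0087, 0.0534]
ee_rot: [-3.141, -0.001, 0.096]
contact_force: [-7.5, 1.1, 33.3]
t: 21.3
tool_pos: [0.5452, 0.0087, 0.0533]
ee_rot: [-3.142, -0.001, 0.096]
contact_force: [-8.3, 1.8, 35.2]
```

```bash
for i in 1; do python3 -m pendant '[{"jaw":0,"tx":0,"ty":0,"tz":1,"roll":0},{"jaw":0,"tx":1,"ty":0,"tz":3,"roll":0},{"jaw":0,"tx":1,"ty":-3,"tz":1,"roll":0},{"jaw":0,"tx":0,"ty":-4,"tz":0,"roll":0},{"jaw":0,"tx":-0.6,"ty":-4,"tz":-1.5,"roll":0},{"jaw":0,"tx":0,"ty":-0.6,"tz":-2,"roll":0},{"jaw":0,"tx":0,"ty":0,"tz":-0.5,"roll":0},{"jaw":0,"tx":0,"ty":0,"tz":-0.1,"roll":0},{"jaw":0,"tx":0,"ty":0,"tz":0,"roll":0}]'; python3 -m pendant '[{"jaw":0,"tx":0,"ty":0,"tz":-0.1,"roll":0}]';  done | grep -E "tool|cont"
```

```text
tool_pos: [0.5593, -0.1064, 0.0617]
contact_force: [0.0, 0.2, -0.5]
tool_pos: [0.5595, -0.1068, 0.061]
contact_force: [-0.6, 0.7, -0.3]
```

```bash
for i in 1; do python3 -m pendant '[{"jaw":0,"tx":0,"ty":0,"tz":-0.1,"roll":0},{"jaw":0,"tx":0,"ty":0,"tz":-0.1,"roll":0}]'; python3 -m pendant '[{"jaw":0,"tx":0,"ty":0,"tz":-0.05,"roll":0}]';  python3 -m pendant '[{"jaw":0,"tx":0,"ty":0,"tz":-0.05,"roll":0}]';  done | grep -E "tool|cont"
```

```text
tool_pos: [0.5591, -0.1075, 0.0585]
contact_force: [0.0, 0.7, 0.9]
tool_pos: [0.5589, -0.1077, 0.0578]
contact_force: [0.3, -0.3, 0.5]
tool_pos: [0.5588, -0.1078, 0.0572]
contact_force: [0.5, 1.3, 0.4]
```

```bash
for i in 1; do python3 -m pendant '[{"jaw":0,"tx":0,"ty":0,"tz":-0.1,"roll":0}]'; python3 -m pendant '[{"jaw":0,"tx":0,"ty":0,"tz":-0.05,"roll":0}]';  python3 -m pendant '[{"jaw":0,"tx":0,"ty":0,"tz":-0.05,"roll":0}]';  done | grep -E "tool|cont"
```

```text
tool_pos: [0.5588, -0.1078, 0.0562]
contact_force: [-0.1, 0.2, 0.2]
tool_pos: [0.5588, -0.1078, 0.0556]
contact_force: [0.0, -0.4, -0.6]
tool_pos: [0.5588, -0.1078, 0.0551]
contact_force: [0.0, 0.8, 0.9]
```

```bash
for i in 1; do python3 -m pendant '[{"jaw":0,"tx":0,"ty":0,"tz":-0.05,"roll":0}]'; python3 -m pendant '[{"jaw":0,"tx":0,"ty":0,"tz":-0.04,"roll":0}]';    done | grep -E "tool|cont"
```

```text
tool_pos: [0.5588, -0.1079, 0.0548]
contact_force: [-2.6, -0.0, 8.1]
tool_pos: [0.5589, -0.1079, 0.0546]
contact_force: [-2.8, 0.2, 12.1]
```

```bash
for i in 1; do python3 -m pendant '[{"jaw":0,"tx":0,"ty":0,"tz":1,"roll":0},{"jaw":0,"tx":0,"ty":0,"tz":3,"roll":0},{"jaw":0,"tx":0,"ty":0,"tz":2,"roll":0},{"jaw":0,"tx":-3,"ty":2.4,"tz":0,"roll":0},{"jaw":0,"tx":-3.8,"ty":2.7,"tz":0,"roll":0},{"jaw":0,"tx":0,"ty":0,"tz":-3,"roll":0},{"jaw":0,"tx":0,"ty":0,"tz":-2,"roll":0},{"jaw":0,"tx":0,"ty":0,"tz":-0.4,"roll":0},{"jaw":0,"tx":0,"ty":0,"tz":-0.1,"roll":0},{"jaw":0,"tx":0,"ty":0,"tz":-0.1,"roll":0}]'; python3 -m pendant '[{"jaw":0,"tx":0,"ty":0,"tz":-0.1,"roll":0}]';    done | grep -E "tool|cont"
```

```text
tool_pos: [0.4914, -0.057, 0.0591]
contact_force: [-0.6, 0.4, 0.2]
tool_pos: [0.4913, -0.057, 0.0581]
contact_force: [0.8, 0.2, 0.4]
```

```bash
for i in 1; do python3 -m pendant '[{"jaw":0,"tx":0,"ty":0,"tz":-0.1,"roll":0},{"jaw":0,"tx":0,"ty":0,"tz":-0.1,"roll":0}]'; python3 -m pendant '[{"jaw":0,"tx":0,"ty":0,"tz":-0.05,"roll":0}]';python3 -m pendant '[{"jaw":0,"tx":0,"ty":0,"tz":-0.05,"roll":0}]';    done | grep -E "tool|cont"
```

```text
tool_pos: [0.491, -0.0569, 0.0556]
contact_force: [-0.9, 0.6, 3.5]
tool_pos: [0.491, -0.0569, 0.0552]
contact_force: [-4.3, 1.1, 19.9]
tool_pos: [0.4911, -0.0569, 0.0551]
contact_force: [-7.1, 1.5, 30.9]
```

```bash
for i in 1; do python3 -m pendant '[{"jaw":0,"tx":0,"ty":0,"tz":0.5,"roll":0},{"jaw":0,"tx":0,"ty":0,"tz":3,"roll":0},{"jaw":0,"tx":0,"ty":0,"tz":4,"roll":0},{"jaw":0,"tx":0,"ty":0,"tz":4,"roll":0},{"jaw":0,"tx":0,"ty":-4,"tz":3,"roll":0},{"jaw":0,"tx":-1,"ty":-4.5,"tz":0,"roll":0},{"jaw":0,"tx":-1,"ty":-4.5,"tz":0,"roll":0},{"jaw":0,"tx":-1,"ty":-4.5,"tz":0,"roll":0},{"jaw":0,"tx":-1,"ty":-4.5,"tz":0,"roll":0},{"jaw":0,"tx":-1,"ty":-4.5,"tz":0,"roll":0}]'; python3 -m pendant '[{"jaw":0,"tx":-1,"ty":-4.5,"tz":0,"roll":0},{"jaw":0,"tx":-1,"ty":-4.5,"tz":0,"roll":0},{"jaw":0,"tx":0,"ty":0,"tz":0,"roll":0},{"jaw":0,"tx":0,"ty":0,"tz":0,"roll":0}]';    done | grep -E "t:|tool|cont"
python3 - <<'E'
from fit import *
P=[]
for n in("top","side"):
    im=snapshot(n); cv2.imwrite(f"pics/{n}6.png",im[:,:,::-1])
    r=trace("stage_plate",n)[0]; m=cv2.morphologyEx(r["pixels"].astype(np.uint8),cv2.MORPH_CLOSE,np.ones((9,9)))
    print(n,r["confidence"],fit({n:m},[.521,-.0535,np.pi+.1],.144,.16,.032,.045))
a=cv2.imread("pics/top6.png")[150:250,215:325]; b=cv2.imread("pics/side6.png")[190:290,200:330]
cv2.imwrite("pics/v7.png",np.hstack([cv2.resize(a,(390,355),interpolation=2),cv2.resize(b,(400,308),interpolation=2,dst=None) if 0 else cv2.resize(b,(405,355),interpolation=2)]))
E
```

```text
t: 25.7
tool_pos: [0.44, -0.3236, 0.1996]
ee_rot: [3.141, -0.0, 0.096]
contact_force: [1.0, -0.5, 0.1]
t: 26.1
tool_pos: [0.4201, -0.4125, 0.199]
ee_rot: [-3.141, 0.0, 0.094]
contact_force: [-0.1, 1.3, -0.0]
top 0.67 (array([ 0.51382016, -0.05378233,  3.24680334]), np.float64(400.7882352941176))
side 0.58 (array([ 0.51640668, -0.05416084,  3.24304981]), np.float64(511.30196078431374))
```

View pics/v7.png

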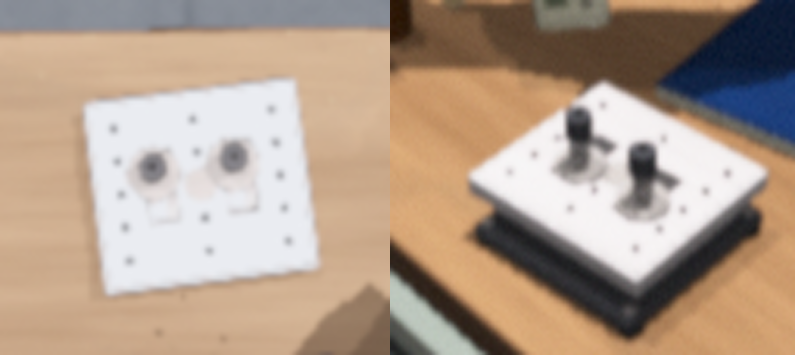

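```bash
cat > corners.py <<'E'
from h import *
def corners(f,roi):
    im=cv2.imread(f); x0,y0,x1,y1=roi; c=cv2.resize(im[y0:y1,x0:x1],None,fx=8,fy=8,interpolation=cv2.INTER_CUBIC)
    b=c[:,:,0]; t,m=cv2.threshold(b,0,255,cv2.THRESH_BINARY+cv2.THRESH_OTSU); 
    t=float(np.percentile(b,97)*.5+.5*np.median(b[b<t])) if 0 else 195; m=(b>t).astype(np.uint8)
    cs,_=cv2.findContours(m,cv2.RETR_EXTERNAL,cv2.CHAIN_APPROX_NONE); k=max(cs,key=cv2.contourArea); h=cv2.convexHull(k)
    q=h
    e=2.
    while len(q)>4: e+=1; q=cv2.approxPolyDP(h,e,True)
    q=q[:,0].astype(float); P=k[:,0].astype(float); L=[]
    for i in range(4):
        a,d=q[i],q[(i+1)%4]; u=(d-a)/np.linalg.norm(d-a); s=(P-a)@u/np.linalg.norm(d-a); dist=np.abs((P-a)@[-u[1],u[0]])
        S=P[(s>.1)&(s<.9)&(dist<10)]; L.append(cv2.fitLine(S.astype(np.float32),cv2.DIST_HUBER,0,.01,.01).ravel())
    out=[]
    for i in range(4):
        p,r=L[i-1],L[i]; A=np.array([[p[0],-r[0]],[p[1],-r[1]]]); w=np.linalg.solve(A,[r[2]-p[2],r[3]-p[3]]); out.append([p[2]+w[0]*p[0],p[3]+w[0]*p[1]])
    return (np.array(out)+.5)/8-.5+[x0,y0]
E
python3 - <<'E'
from corners import *
for k,z in(("0",.049),("6",.045)):
    t=corners(f"pics/top{k}.png",(225,155,312,228)); s=corners(f"pics/side{k}.png",(208,200,330,285))
    T=np.array([onz("top",p,z) for p in t]); ct=T.mean(0)
    print(k,"ctr",ct.round(4),"sides",[round(float(np.linalg.norm(T[i]-T[i-1])),4) for i in range(4)])
    pr=proj("side",T)
    Kc,R,_=cam("side")
    for i,p in enumerate(pr):
        j=np.argmin(np.linalg.norm(s-p,axis=1))
        # z from two-ray: least squares
        A=[];b=[]
        for n,uv in(("top",t[i]),("side",s[j])):
            K,Rr,tt=cam(n); d=Rr.T@np.linalg.solve(K,[*uv,1.]); d/=np.linalg.norm(d); o=-Rr.T@tt; M=np.eye(3)-np.outer(d,d); A.append(M); b.append(M@o)
        X=np.linalg.lstsq(np.vstack(A),np.hstack(b),rcond=None)[0]
        print(T[i].round(4),"side px err",(s[j]-p).round(2),"tri",X.round(4))
E
```

```text
0 ctr [ 0.5411 -0.0467  0.049 ] sides [0.1608, 0.1556, 0.154, 0.1442]
[ 0.6239 -0.1208  0.049 ] side px err [-0.13  0.03] tri [ 0.624  -0.1209  0.0489]
[ 0.4685 -0.1295  0.049 ] side px err [-5.36  0.92] tri [ 0.4733 -0.134   0.0457]
[0.4643 0.0245 0.049 ] side px err [-0.2  -0.04] tri [0.4645 0.0243 0.0491]
[0.6078 0.0391 0.049 ] side px err [-0.11 -0.15] tri [0.6078 0.039  0.0493]
6 ctr [ 0.5174 -0.0548  0.045 ] sides [0.1604, 0.1466, 0.161, 0.1321]
[ 0.5955 -0.127   0.045 ] side px err [-0.44  0.2 ] tri [ 0.596  -0.1274  0.0444]
[ 0.4498 -0.1429  0.045 ] side px err [-0.82  0.24] tri [ 0.4506 -0.1436  0.0442]
[0.4464 0.0181 0.045 ] side px err [ 3.08 -2.46] tri [0.4439 0.0201 0.0516]
[0.5778 0.0324 0.045 ] side px err [-0.4   0.66] tri [0.5783 0.0323 0.0435]
```

```bash
for i in 1; do python3 -m pendant '[{"jaw":0,"tx":1.74,"ty":3.8,"tz":0,"roll":0},{"jaw":0,"tx":1.74,"ty":3.8,"tz":0,"roll":0},{"jaw":0,"tx":1.74,"ty":3.8,"tz":0,"roll":0},{"jaw":0,"tx":1.74,"ty":3.8,"tz":0,"roll":0},{"jaw":0,"tx":1.74,"ty":3.8,"tz":0,"roll":0},{"jaw":0,"tx":1.74,"ty":3.8,"tz":0,"roll":0},{"jaw":0,"tx":1.74,"ty":3.8,"tz":0,"roll":0},{"jaw":0,"tx":1.74,"ty":3.8,"tz":0,"roll":0},{"jaw":0,"tx":0,"ty":0,"tz":-4,"roll":0},{"jaw":0,"tx":0,"ty":0,"tz":-4,"roll":0}]'; python3 -m pendant '[{"jaw":0,"tx":0,"ty":0,"tz":-3,"roll":0},{"jaw":0,"tx":0,"ty":0,"tz":-2,"roll":0},{"jaw":0,"tx":0,"ty":0,"tz":-0.6,"roll":0},{"jaw":0,"tx":0,"ty":0,"tz":-0.1,"roll":0},{"jaw":0,"tx":0,"ty":0,"tz":-0.1,"roll":0}]';    done | grep -E "t:|tool|cont"
```

```text
t: 27.3
tool_pos: [0.5611, -0.1054, 0.1193]
ee_rot: [3.141, -0.003, 0.1]
contact_force: [0.2, -1.0, -1.8]
t: 27.8
tool_pos: [0.5606, -0.1076, 0.0624]
ee_rot: [3.141, -0.001, 0.096]
contact_force: [0.3, 0.2, -0.5]
```

```bash
for i in 1; do python3 -m pendant '[{"jaw":0,"tx":0,"ty":0,"tz":-0.2,"roll":0},{"jaw":0,"tx":0,"ty":0,"tz":-0.1,"roll":0},{"jaw":0,"tx":0,"ty":0,"tz":-0.1,"roll":0},{"jaw":0,"tx":0,"ty":0,"tz":-0.1,"roll":0}]'; python3 -m pendant '[{"jaw":0,"tx":0,"ty":0,"tz":-0.1,"roll":0},{"jaw":0,"tx":0,"ty":0,"tz":0,"roll":0}]';python3 -m pendant '[{"jaw":0,"tx":0,"ty":0,"tz":-0.05,"roll":0},{"jaw":0,"tx":0,"ty":0,"tz":0,"roll":0}]';  done | grep -E "t:|tool|cont"
```

```text
t: 28.2
tool_pos: [0.5601, -0.1079, 0.0565]
ee_rot: [3.142, -0.0, 0.096]
contact_force: [-0.2, -0.4, -0.4]
t: 28.4
tool_pos: [0.56, -0.1078, 0.0552]
ee_rot: [-3.142, 0.0, 0.096]
contact_force: [1.0, -0.7, -0.1]
t: 28.6
tool_pos: [0.56, -0.1078, 0.0549]
ee_rot: [-3.142, -0.0, 0.096]
contact_force: [-1.5, 0.1, 3.1]
```

```bash
for i in 1; do python3 -m pendant '[{"jaw":0,"tx":0,"ty":0,"tz":-0.04,"roll":0},{"jaw":0,"tx":0,"ty":0,"tz":0,"roll":0}]';python3 -m pendant '[{"jaw":0,"tx":0,"ty":0,"tz":-0.02,"roll":0},{"jaw":0,"tx":0,"ty":0,"tz":0,"roll":0}]'; python3 -m pendant '[{"jaw":0,"tx":0,"ty":0,"tz":1,"roll":0},{"jaw":0,"tx":1,"ty":0,"tz":3,"roll":0},{"jaw":0,"tx":1,"ty":3.5,"tz":1,"roll":0},{"jaw":0,"tx":0,"ty":4,"tz":0,"roll":0},{"jaw":0,"tx":-1.5,"ty":4,"tz":-1,"roll":0},{"jaw":0,"tx":-2,"ty":0.2,"tz":-2.5,"roll":0},{"jaw":0,"tx":0,"ty":0,"tz":-0.8,"roll":0},{"jaw":0,"tx":0,"ty":0,"tz":-0.1,"roll":0},{"jaw":0,"tx":0,"ty":0,"tz":-0.1,"roll":0},{"jaw":0,"tx":0,"ty":0,"tz":0,"roll":0}]'; done | grep -E "t:|tool|cont"
```

```text
t: 28.8
tool_pos: [0.5601, -0.1079, 0.0547]
ee_rot: [3.142, -0.0, 0.096]
contact_force: [-1.5, 1.0, 6.8]
t: 29.0
tool_pos: [0.5601, -0.1078, 0.0546]
ee_rot: [3.141, -0.0, 0.096]
contact_force: [-2.5, 0.0, 9.5]
t: 30.0
tool_pos: [0.5459, 0.0086, 0.0598]
ee_rot: [3.141, -0.001, 0.095]
contact_force: [0.7, 1.0, -0.1]
```

```bash
for i in 1; do python3 -m pendant '[{"jaw":0,"tx":0,"ty":0,"tz":-0.2,"roll":0},{"jaw":0,"tx":0,"ty":0,"tz":-0.1,"roll":0},{"jaw":0,"tx":0,"ty":0,"tz":-0.1,"roll":0},{"jaw":0,"tx":0,"ty":0,"tz":0,"roll":0}]'; python3 -m pendant '[{"jaw":0,"tx":0,"ty":0,"tz":-0.06,"roll":0},{"jaw":0,"tx":0,"ty":0,"tz":0,"roll":0}]';python3 -m pendant '[{"jaw":0,"tx":0,"ty":0,"tz":-0.04,"roll":0},{"jaw":0,"tx":0,"ty":0,"tz":0,"roll":0}]';  done | grep -E "tool|cont"
```

```text
tool_pos: [0.545, 0.0092, 0.0551]
contact_force: [0.9, -0.4, 0.1]
tool_pos: [0.5451, 0.0092, 0.0546]
contact_force: [0.4, 0.2, 0.9]
tool_pos: [0.5451, 0.0092, 0.0543]
contact_force: [-0.8, -0.2, 2.7]
```

Both read about home, with a 0.5 mm above b. I'll give side_b a light push (10 N or less) to make sure a is fully seated.

```bash
for i in 1; do python3 -m pendant '[{"jaw":0,"tx":0,"ty":0,"tz":1.5,"roll":0},{"jaw":0,"tx":0,"ty":2.5,"tz":0,"roll":0},{"jaw":0,"tx":-0.1,"ty":2,"tz":0,"roll":0},{"jaw":0,"tx":0,"ty":0,"tz":-1.6,"roll":0},{"jaw":0,"tx":0,"ty":0,"tz":-1.5,"roll":0},{"jaw":0,"tx":0,"ty":0,"tz":0,"roll":0},{"jaw":0,"tx":0.02,"ty":-0.3,"tz":0,"roll":0},{"jaw":0,"tx":0.02,"ty":-0.2,"tz":0,"roll":0},{"jaw":0,"tx":0.02,"ty":-0.2,"tz":0,"roll":0},{"jaw":0,"tx":0,"ty":-0.1,"tz":0,"roll":0}]'; python3 -m pendant '[{"jaw":0,"tx":0.01,"ty":-0.1,"tz":0,"roll":0},{"jaw":0,"tx":0.01,"ty":-0.1,"tz":0,"roll":0}]'; python3 -m pendant '[{"jaw":0,"tx":0.01,"ty":-0.1,"tz":0,"roll":0}]';done | grep -E "tool|cont"
```

```text
tool_pos: [0.5449, 0.0457, 0.0386]
contact_force: [-0.2, 0.8, 0.4]
tool_pos: [0.5449, 0.0441, 0.0383]
contact_force: [-0.2, 0.0, 0.5]
tool_pos: [0.5449, 0.0432, 0.0383]
contact_force: [0.1, 0.0, 0.7]
```

```bash
for i in 1; do python3 -m pendant '[{"jaw":0,"tx":0,"ty":-0.05,"tz":0,"roll":0}]'; python3 -m pendant '[{"jaw":0,"tx":0,"ty":-0.05,"tz":0,"roll":0}]'; python3 -m pendant '[{"jaw":0,"tx":0,"ty":-0.05,"tz":0,"roll":0}]'; python3 -m pendant '[{"jaw":0,"tx":0,"ty":-0.03,"tz":0,"roll":0}]';done | grep -E "tool|cont"
```

```text
tool_pos: [0.5449, 0.0426, 0.0382]
contact_force: [0.3, 0.1, -0.3]
tool_pos: [0.5449, 0.0422, 0.0382]
contact_force: [-0.0, 0.1, -0.5]
tool_pos: [0.545, 0.0419, 0.0382]
contact_force: [-0.3, 2.5, -0.1]
tool_pos: [0.5449, 0.0418, 0.0382]
contact_force: [-0.5, 3.9, 0.5]
```

```bash
for i in 1; do python3 -m pendant '[{"jaw":0,"tx":0,"ty":-0.03,"tz":0,"roll":0}]'; python3 -m pendant '[{"jaw":0,"tx":0,"ty":-0.03,"tz":0,"roll":0}]'; python3 -m pendant '[{"jaw":0,"tx":0,"ty":-0.02,"tz":0,"roll":0}]'; python3 -m pendant '[{"jaw":0,"tx":0,"ty":0,"tz":0,"roll":0}]';done | grep -E "tool|cont"
```

```text
tool_pos: [0.5449, 0.0417, 0.0382]
contact_force: [-0.6, 5.4, 0.6]
tool_pos: [0.545, 0.0416, 0.0382]
contact_force: [-0.3, 6.9, 0.1]
tool_pos: [0.545, 0.0415, 0.0382]
contact_force: [-0.3, 7.4, 0.9]
tool_pos: [0.545, 0.0415, 0.0383]
contact_force: [0.7, 6.6, 1.8]
```

```bash
for i in 1; do python3 -m pendant '[{"jaw":0,"tx":0,"ty":-0.03,"tz":0,"roll":0}]'; python3 -m pendant '[{"jaw":0,"tx":0,"ty":-0.03,"tz":0,"roll":0},{"jaw":0,"tx":0,"ty":0,"tz":0,"roll":0}]'; python3 -m pendant '[{"jaw":0,"tx":0,"ty":0.1,"tz":0,"roll":0},{"jaw":0,"tx":0,"ty":0.3,"tz":0,"roll":0},{"jaw":0,"tx":0,"ty":1,"tz":0,"roll":0},{"jaw":0,"tx":0,"ty":1,"tz":3,"roll":0},{"jaw":0,"tx":0,"ty":2,"tz":5,"roll":0},{"jaw":0,"tx":0,"ty":2,"tz":5,"roll":0},{"jaw":0,"tx":-3,"ty":4,"tz":0,"roll":0},{"jaw":0,"tx":-3,"ty":4,"tz":0,"roll":0},{"jaw":0,"tx":-2,"ty":4,"tz":0,"roll":0},{"jaw":0,"tx":-1,"ty":4,"tz":0,"roll":0}]';python3 -m pendant '[{"jaw":0,"tx":0,"ty":3,"tz":0,"roll":0},{"jaw":0,"tx":0,"ty":3,"tz":0,"roll":0},{"jaw":0,"tx":0,"ty":0,"tz":0,"roll":0},{"jaw":0,"tx":0,"ty":0,"tz":0,"roll":0}]'; done | grep -E "t:|tool|cont"
python3 - <<'E'
from corners import *
for n in("top","side"): cv2.imwrite(f"pics/{n}7.png",snapshot(n)[:,:,::-1])
a=cv2.imread("pics/top7.png")[150:250,215:325]; b=cv2.imread("pics/side7.png")[190:290,200:330]
cv2.imwrite("pics/v8.png",np.hstack([cv2.resize(a,(390,355),interpolation=2),cv2.resize(b,(405,312),interpolation=2) if 0 else cv2.resize(b,(405,355),interpolation=2)]))
for k in "67":
    t=corners(f"pics/top{k}.png",(225,155,312,228)); s=corners(f"pics/side{k}.png",(208,200,330,285)); print(t.round(2).tolist(),s.round(2).tolist())
E
```

```text
t: 33.0
tool_pos: [0.545, 0.0414, 0.0383]
ee_rot: [-3.141, -0.0, 0.097]
contact_force: [-1.6, 7.9, 0.4]
t: 33.2
tool_pos: [0.545, 0.0412, 0.0383]
ee_rot: [-3.14, -0.001, 0.097]
contact_force: [-0.2, 8.4, 1.5]
t: 34.2
tool_pos: [0.4529, 0.2631, 0.1614]
ee_rot: [3.142, 0.0, 0.097]
contact_force: [1.0, 0.0, -0.6]
t: 34.6
tool_pos: [0.4544, 0.3216, 0.1608]
ee_rot: [3.141, 0.0, 0.097]
contact_force: [0.4, -0.8, -0.1]
[[297.63, 171.51], [304.76, 225.67], [244.02, 227.96], [238.12, 178.93]] [[224.13, 239.02], [267.9, 213.08], [321.28, 237.69], [278.72, 268.72]]
[[297.84, 171.62], [304.83, 225.68], [244.23, 228.0], [238.4, 178.89]] [[223.91, 239.06], [267.8, 212.55], [321.18, 237.64], [278.59, 268.76]]
```

View pics/v8.png

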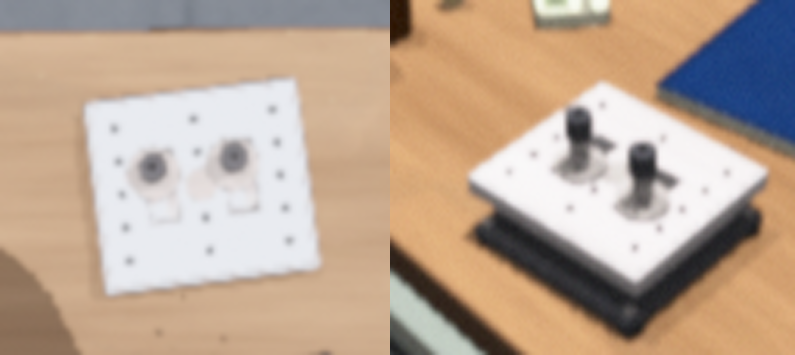

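```bash
for i in 1; do python3 -m pendant '[{"jaw":0,"tx":1.06,"ty":-4.3,"tz":0,"roll":0},{"jaw":0,"tx":1.06,"ty":-4.3,"tz":0,"roll":0},{"jaw":0,"tx":1.06,"ty":-4.3,"tz":0,"roll":0},{"jaw":0,"tx":1.06,"ty":-4.3,"tz":0,"roll":0},{"jaw":0,"tx":1.06,"ty":-4.3,"tz":0,"roll":0},{"jaw":0,"tx":1.06,"ty":-4.3,"tz":0,"roll":0},{"jaw":0,"tx":1.06,"ty":-4.3,"tz":0,"roll":0},{"jaw":0,"tx":1.06,"ty":-4.3,"tz":0,"roll":0},{"jaw":0,"tx":1.06,"ty":-4.3,"tz":0,"roll":0},{"jaw":0,"tx":1.06,"ty":-4.3,"tz":0,"roll":0}]'; python3 -m pendant '[{"jaw":0,"tx":0,"ty":0,"tz":-4,"roll":0},{"jaw":0,"tx":0,"ty":0,"tz":-4,"roll":0},{"jaw":0,"tx":0,"ty":0,"tz":-1.8,"roll":0},{"jaw":0,"tx":0,"ty":0,"tz":-0.3,"roll":0},{"jaw":0,"tx":0,"ty":0,"tz":0,"roll":0}]';    done | grep -E "t:|tool|cont"
```

```text
t: 35.7
tool_pos: [0.5605, -0.1118, 0.1613]
ee_rot: [3.141, -0.0, 0.094]
contact_force: [1.3, 0.4, -0.1]
t: 36.2
tool_pos: [0.5606, -0.1095, 0.0603]
ee_rot: [3.141, 0.0, 0.095]
contact_force: [0.6, -0.5, 0.5]
```

```bash
for i in 1; do python3 -m pendant '[{"jaw":0,"tx":0,"ty":0,"tz":-0.2,"roll":0},{"jaw":0,"tx":0,"ty":0,"tz":-0.1,"roll":0},{"jaw":0,"tx":0,"ty":0,"tz":-0.1,"roll":0},{"jaw":0,"tx":0,"ty":0,"tz":-0.08,"roll":0},{"jaw":0,"tx":0,"ty":0,"tz":0,"roll":0}]'; python3 -m pendant '[{"jaw":0,"tx":0,"ty":0,"tz":-0.04,"roll":0},{"jaw":0,"tx":0,"ty":0,"tz":0,"roll":0}]';python3 -m pendant '[{"jaw":0,"tx":0,"ty":0,"tz":-0.03,"roll":0},{"jaw":0,"tx":0,"ty":0,"tz":0,"roll":0}]';  done | grep -E "tool|cont"
```

```text
tool_pos: [0.561, -0.1089, 0.0554]
contact_force: [-0.2, 1.1, 0.1]
tool_pos: [0.561, -0.1089, 0.0549]
contact_force: [0.6, -0.3, 1.0]
tool_pos: [0.5611, -0.1088, 0.0547]
contact_force: [-1.0, -0.6, 3.8]
```

```bash
for i in 1; do python3 -m pendant '[{"jaw":0,"tx":0,"ty":0,"tz":-0.05,"roll":0},{"jaw":0,"tx":0,"ty":0,"tz":0,"roll":0}]';python3 -m pendant '[{"jaw":0,"tx":0,"ty":0,"tz":0.3,"roll":0},{"jaw":0,"tx":0,"ty":0,"tz":1.5,"roll":0},{"jaw":0,"tx":0,"ty":0,"tz":4,"roll":0},{"jaw":0,"tx":0,"ty":0,"tz":4,"roll":0},{"jaw":0,"tx":0,"ty":0,"tz":3,"roll":0},{"jaw":0,"tx":-1,"ty":-4,"tz":0,"roll":0},{"jaw":0,"tx":-1,"ty":-4,"tz":0,"roll":0},{"jaw":0,"tx":-1,"ty":-4,"tz":0,"roll":0},{"jaw":0,"tx":0,"ty":0,"tz":0,"roll":0},{"jaw":0,"tx":0,"ty":0,"tz":0,"roll":0}]';  done | grep -E "t:|tool|cont"; python3 -c "
from bench import order
print(order.job_done())"
```

```text
t: 37.3
tool_pos: [0.5611, -0.1089, 0.0544]
ee_rot: [3.142, -0.0, 0.096]
contact_force: [-1.2, 0.8, 9.1]
t: 38.3
tool_pos: [0.5306, -0.2295, 0.1828]
ee_rot: [3.141, -0.0, 0.094]
contact_force: [1.3, 0.3, 0.1]
the job is handed in; nothing more can be done
None
```

By touch, all three seats read home: top face about 44 to 45 mm above the worktop, with a about 0.5 mm above b and c about 0.6 mm above a. The arm is clear and the job was handed in at 38.3 s; the largest measured force on the plate was a 35 N press at seat b, against the 6–10 N suggested. The side push went the wrong way first (side_a, up to 13.5 N) before side_b seated it.

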